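Spin the banding wheel and stop the cat at the post

TASK

Flick the potter's banding wheel with the fingertips (one of its two upright pins is handy to push) so that it spins freely, either way round, and let it run untouched for at least four seconds, all that while faster than one turn in ten seconds. Then brake it with a fingertip pressed on the wheel so that it stops with the clay cat's nose pointing at the steel post beside the wheel: in one go, without letting it come to rest elsewhere and turning it on. Do not touch the clay cat, leave the jar, the cup and the wooden block where they are, and finish with the hand clear of the wheel.

Things in the scene. Friction and masses are not known exactly. Their poses are not given: they have to be found in the camera images.
- stand: The wheel's fixed steel stand, foot 170 mm across, turned at random. Origin on the table under the wheel's axis; x axis points from there to the post: an upright 14 mm rod 170 mm from the axis, its top 122 mm above the table (32 mm above the wheel's flat top), with a small cone near its top aimed at the axis. An arm under the wheel joins post and foot.
- wheel (a joint): Angle of the wheel head (rad), growing counterclockwise from above, counting whole turns without limit. 0: the cat's nose points straight away from the post; 3.14, -3.14, 9.42, -9.42..: at the post. Starts at rest between -1 and 1. The bearing is free: left alone it loses some 0.15 rad/s each second at 1 rad/s (0.3 at 3 rad/s); a few newtons pressed on the rim stop it at once.
- hub (a point): Centre of the wheel head's flat top, on its axis, 90 mm above the table. The head is a flat aluminium disc, 280 mm across, about 2.3 kg. Outside the pins, from 91 to 140 mm from the axis, its top is bare.
- pin_a (a point): The centre of the top of one of two upright steel pins on the wheel head, 12 mm thick, standing 16 mm above its flat top, 85 mm from the axis. It turns with the wheel. Seen along the cat's gaze, this pin is on its right.
- pin_b (a point): The centre of the top of the other pin, the same in all sizes, on the opposite side of the axis (on the cat's left).
- cat: The brown clay cat, a figure fixed at the middle of the wheel head, turning with it: 120 mm long with its tail, about 65 mm wide, 63 mm tall to its ears, nowhere more than 65 mm from the axis. Origin on the axis at the wheel's flat top; its x axis points to where its nose points; the tail is at the other end.
- nose (a point): The tip of the cat's nose, 60 mm from the wheel's axis, 31 mm above the wheel's flat top.
- pointer (a point): The tip of the small cone on the post, 146 mm from the wheel's axis, 112 mm above the table.
- jar: A closed glass jar with a metal lid, 60 mm across, 85 mm tall; origin at the centre of its underside. Loose on the table beside the wheel, not part of the job.
- cup: An unglazed terracotta cup, 72 mm across the rim, 80 mm tall; origin at the centre of its underside. Loose on the table beside the wheel, not part of the job.
- sponge_block: A small wooden block, 70 x 45 x 30 mm; origin at the centre of its underside. Loose on the table beside the wheel, not part of the job.

How it is judged:
By the outcome, as a careful person would: the job done as asked, in the order asked, and still so for the second after the job is handed in, with the robot touching nothing.
It also fails if it takes over 56 s, if anything falls off the work surface, if the arm or the gripper's body presses on something with over 40 N, if the wrist force passes 120 N, or if a joint passes its speed limit or range.

ROBOT

A 6-joint arm with a two-finger parallel gripper is mounted at the origin on the work surface. World frame = base frame: x ahead of the robot, y to its left, z up, the work surface at z = 0. Lengths are in mm, angles in rad, forces in N, time in s.
With the tool pointing down it reaches from about 400 to 925 mm from the base axis. Payload 12.5 kg.
Tool frame: the origin (TCP) lies between the finger pads; the fingertips stand 25 mm ahead of it and the grasp point (between the pads) lies 6 mm ahead of it; z points along the fingers, y is the line along which they close (so a half turn about z gives the same grasp; the last joint's range is limited). The gripper opens to 95 mm and grips with 3 to 60 N. Pads are 20 mm wide; open, the fingers measure 119 mm over their backs; the gripper's body (75 mm by 180 mm) begins 59 mm behind the grasp point.
Start: joints at [-1.443, 0.491, 1.559, -0, 1.092, -0.106], TCP at [144.819, -608.006, 239.661] pointing down, gripper open.
Joint ranges: [-3.1, 3.1], [-0.84, 2.19], [0.05, 2.79], [-1.13, 4.28], [0.06, 2.93], [-2.69, 2.69]. Speed limits (rad/s): [2.22, 2.22, 2.79, 3.14, 3.14, 3.14].

INTERFACE

Orientations are given as [roll, pitch, yaw] about the fixed x, y, z axes, in that order (R = Rz(yaw) Ry(pitch) Rx(roll)).
In Python, from cell import state, read_camera, job_done, cut_out gives the robot as it stands. The module is installed in compiled form; this text tells all that it offers.
- The arm moves only by the tool jog_arm, never from a script. Its argument "motion" is a list of rows, each a list of 2 entries, a list of its own where there are three numbers: the shift along the tool's x, y, z in mm, then the turn about the tool's z in rad. A call has 1 to 5 rows; each row is the pose to reach, as a shift and turn from the pose commanded when the call began, along the tool's axes at that moment; what a row does not reach only later rows make up. A row lasts 1/10 s, in which the tool goes at most 50 mm and 8.59 degrees, less where a joint would pass 70% of its speed; a pose out of reach is approached as far as the arm can. A call with a gripper value outside its range is refused whole. "grip" is the closure, from 0 (fully open) to 1 (shut), set as the call begins (left out, the last holds). The fingers move at their own pace and stop on an object; the grip force is fixed at half the most. Time passes only in rows, so rows that repeat a pose let the fingers close. It gives the time, the measured TCP pose, the force, the opening and the grip force at its end, in the units of the state.
- state(): the state, without advancing time (a new reading comes with each control period).
- read_camera(name): name is "side" or "top"; returns a dict with "img" (384x512x3 uint8, blue, green, red), "vertical_fov" (degrees; the focal length in pixels is half the picture's height over the tangent of half this angle, whatever the lens; pixels are square), "cx", "cy" (the principal point, pixels), "extrinsics" (4x4, takes a point from camera to world coordinates). Camera axes: x right, y up, looking along -z (the intrinsics and any distortion apply to the point x, -y, -z); pixel columns grow to the right and rows downward; lengths in mm; the calibration is good to about 2 mm. A picture is of the moment at which its call begins. There is no depth.
- job_done(): hands the job in; it is judged then, once.
Trained networks look in a picture, given as the dict that the camera call returned (one of the last four; its "shot" number tells which), for a name from the list of things; names that differ only in an ending like _2 or _b are one class to them, and where a whole thing is asked for, a point or a joint stands for the part that bears it (a point fixed in the world has none). Each returns a list of dicts, best first, with "p" (0 to 1); they miss things now and then, are a little off and sometimes report something else, mostly with a low value. They report only what shows in the picture. A call takes as long as a camera call.
- cut_out(name, picture): "region" (384x512 bool, what is visible of it) and "box" ([left, top, right, bottom] in pixels, round what is visible of it).
The state is a dict: "t": time; "joints": joint angles; "qvel": joint speeds; "tau": joint torques, N m; "eef_pos": TCP position; "tcp_rot": TCP orientation; "ft_force": force on the tool from outside, world axes, zero at the start; "moment": the same for the moment, N m; "opening": opening from 0.0 (shut) to 1.0 (fully open); "grip_force": force on a finger pad.
Only numpy, scipy, OpenCV 4.12 (cv2) and the standard library are available. Lean on these libraries where they do the work, as an engineer would, in place of code of your own. Each camera call takes 0.05 s, during which the arm holds its last target. There are 200 camera calls.

## Working session

There is one attempt and no reset: what is moved stays moved. The work goes in short steps, Python scripts to look and compute and a tool call to move; the robot and the scene stay as the last step left them, time stands still between calls to the robot, and variables do not carry over. Pictures are saved under pics/ and viewed, at most 10 in all, crops included, and the job is handed in when it is done.

Besides the shell and the picture viewer there is one more tool, called after "Emit:" as a command line: name --argument value ..., lists and objects as JSON in quotes. jog_arm: Moves the arm, as the interface text tells. Its arguments: {"type":"object","properties":{"motion":{"type":"array"},"grip":{"type":"number"}},"required":["motion"]}

```bash
mkdir -p pics; ls
cat > h.py <<'E'
import numpy as np, cv2
from cell import state, read_camera, job_done, cut_out
def K(p):
    f=192/np.tan(np.radians(p["vertical_fov"])/2); return f
def ray(p,u,v):
    f=K(p); E=np.array(p["extrinsics"]); d=E[:3,:3]@np.array([(u-p["cx"])/f,-(v-p["cy"])/f,-1]); return E[:3,3],d
def onz(p,u,v,z):
    o,d=ray(p,u,v); return o+d*(z-o[2])/d[2]
def proj(p,X):
    E=np.array(p["extrinsics"]); c=E[:3,:3].T@(np.array(X,float)-E[:3,3]); f=K(p)
    return p["cx"]+f*c[0]/-c[2], p["cy"]-f*c[1]/-c[2]
E
python3 - <<'E'
from h import *
s=state();print({k:np.round(v,3).tolist() for k,v in s.items()})
for n in("top","side"):
    p=read_camera(n);cv2.imwrite(f"pics/{n}0.png",p["img"])
    print(n,[k for k in p],p["vertical_fov"],p["cx"],p["cy"],np.round(p["extrinsics"],2).tolist())
    for o in("wheel","cat","stand","pin_a","jar","cup","sponge_block"):
        for r in cut_out(o,p)[:2]:
            m=r["region"];v,u=np.nonzero(m);print(o,round(r["p"],2),np.round(r["box"],0).tolist(),u.mean().round(1),v.mean().round(1),m.sum())
E
```

```text
pics
{'t': 0.0, 'joints': [-1.443, 0.492, 1.559, -0.0, 1.092, -0.106], 'qvel': [0.001, 0.0, -0.002, 0.0, 0.001, 0.0], 'tau': [-0.002, -61.265, -25.819, 0.069, 0.048, -0.0], 'eef_pos': [144.789, -607.755, 239.054], 'tcp_rot': [-3.14, -0.0, 0.234], 'ft_force': [-0.505, -0.244, -0.585], 'moment': [0.009, 0.04, 0.01], 'grip_force': 0.0, 'opening': 1.0}
top ['img', 'vertical_fov', 'cx', 'cy', 'extrinsics', 'shot'] 56.31281890097548 254.9580149976193 190.05403197997748 [[-0.0, 0.99, -0.1, 482.65], [-1.0, -0.0, 0.02, 8.25], [0.02, 0.1, 0.99, 967.13], [0.0, 0.0, 0.0, 1.0]]
wheel 0.66 [92.0, 206.0, 132.0, 232.0] 111.7 219.4 814
wheel 0.65 [185.0, 135.0, 294.0, 246.0] 241.0 189.7 9996
stand 0.6 [185.0, 132.0, 319.0, 246.0] 241.8 189.6 10142
pin_a 0.97 [185.0, 136.0, 296.0, 244.0] 241.0 189.5 9979
jar 0.89 [366.0, 175.0, 397.0, 201.0] 381.9 186.3 625
cup 0.61 [95.0, 206.0, 134.0, 232.0] 111.6 219.8 787
sponge_block 0.77 [365.0, 240.0, 402.0, 265.0] 382.5 252.9 513
side ['img', 'vertical_fov', 'cx', 'cy', 'extrinsics', 'shot'] 48.98238560362225 249.23333645162128 192.72823804365197 [[-0.7, 0.49, -0.52, -115.51], [-0.71, -0.5, 0.49, 667.39], [-0.02, 0.71, 0.7, 1035.58], [0.0, 0.0, 0.0, 1.0]]
wheel 0.81 [202.0, 166.0, 291.0, 231.0] 246.6 198.6 4515
cat 0.9 [230.0, 185.0, 265.0, 206.0] 246.7 190.5 469
stand 0.85 [204.0, 166.0, 291.0, 238.0] 246.9 198.7 4480
pin_a 0.93 [202.0, 166.0, 293.0, 235.0] 246.7 198.5 4478
jar 0.88 [306.0, 140.0, 326.0, 164.0] 315.9 152.7 366
jar 0.65 [202.0, 167.0, 292.0, 234.0] 246.4 198.5 4594
cup 0.8 [168.0, 262.0, 194.0, 295.0] 182.2 277.9 747
```

```bash
python3 -c "
import cv2,numpy as np
cv2.imwrite('pics/both0.png',cv2.resize(np.vstack([cv2.imread('pics/top0.png'),cv2.imread('pics/side0.png')]),None,fx=.78,fy=.78))"
```

```text
(no output)
```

View pics/both0.png

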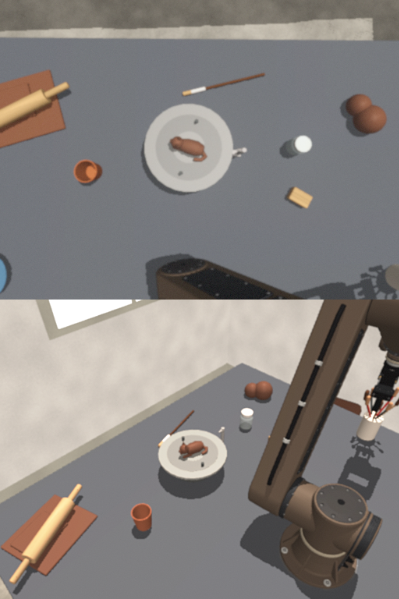

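```bash
cat >> h.py <<'E'
def ell(p,sel=("wheel","stand")):
    # hub from the disc's outline at z=90
    img=p["img"];
    r=[q for q in cut_out("pin_a",p) if q["region"].sum()>3000]
    m=r[0]["region"].astype(np.uint8)
    c=max(cv2.findContours(m,0,1)[0],key=cv2.contourArea)[:,0]
    P=np.array([onz(p,u,v,90)[:2] for u,v in c])
    return P
E
python3 - <<'E'
from h import *
from scipy.optimize import least_squares
p=read_camera("top")
P=ell(p)
f=least_squares(lambda x:np.hypot(*(P-x[:2]).T)-x[2],[550,0,140],loss="soft_l1",f_scale=2)
print("hub",f.x)
h=np.r_[f.x[:2],90]
print("hub px",proj(p,h))
for o,z in(("jar",40),("cup",40),("sponge_block",15)):
    for r in cut_out(o,p)[:1]:
        v,u=np.nonzero(r["region"]);print(o,onz(p,u.mean(),v.mean(),z).round())
im=p["img"][125:260,175:335]
cv2.imwrite("pics/crop1.png",cv2.resize(im,None,fx=5,fy=4.4 if 0 else 4.4,interpolation=2))
E
```

```text
hub [577.88394695  20.2218413  138.11587265]
hub px (np.float64(241.25031598517526), np.float64(188.45864011298593))
jar [ 589. -348.   40.]
cup [504. 352.  40.]
sponge_block [ 414. -355.   15.]
```

View pics/crop1.png

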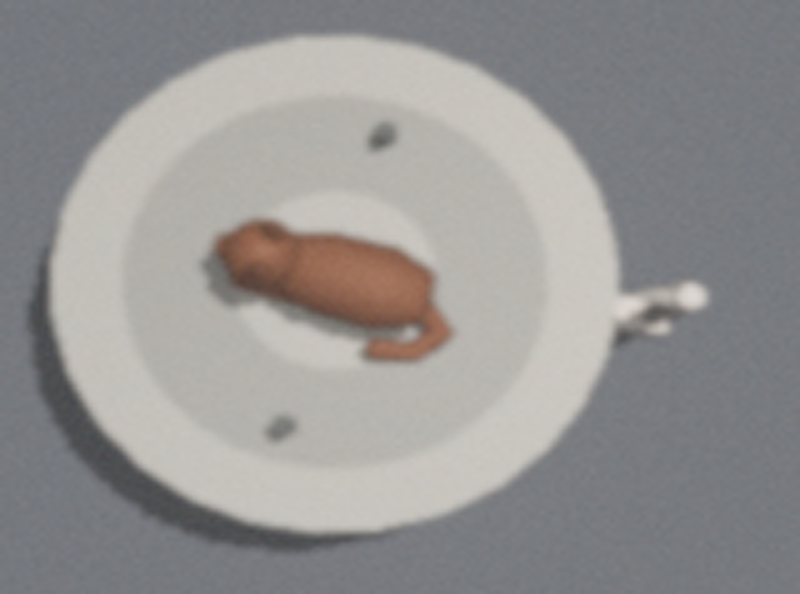

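Run:
```python
from h import *
p=read_camera("top")
a=onz(p,251.4,156.1,106);b=onz(p,231.2,222.3,106);q=onz(p,313,192.3,122)
print(a,b,(a+b)/2,np.linalg.norm(a-b),q)
h=(a+b)/2
for n,X in(("a",a),("b",b),("post",q)):
    d=X-h;print(n,np.hypot(*d[:2]),np.arctan2(d[1],d[0]))
```

```text
[655.48620423  -4.62078631 106.        ] [494.86244943  43.88424421 106.        ] [575.17432683  19.63172895 106.        ] 167.78774864020508 [ 565.2200744  -150.68369692  122.        ]
a 83.89387432010251 -0.29327156975842295
b 83.89387432010257 2.8483210838313706
post 170.60607090804174 -1.6291758963462553
```

Emit:
jog_arm --motion '[[[38,-32,0],0.047],[[77,-64,0],0.094],[[115,-96,0],0.14],[[154,-128,0],0.187],[[192,-160,0],0.234]]' --grip 1

```text
t: 1.6
eef_pos: [295.2, -406.5, 239.8]
tcp_rot: [3.141, -0.0, -0.003]
ft_force: [0.5, -0.5, 1.5]
opening: 0.634
grip_force: 0.0
```

Emit:
jog_arm --motion '[[[25,-43,0],0],[[50,-86,0],0],[[75,-129,0],0],[[100,-172,0],0],[[125,-215,0],0]]'

```text
t: 2.1
eef_pos: [420.1, -191.3, 239.9]
tcp_rot: [3.141, -0.001, -0.0]
ft_force: [0.6, -0.6, -0.4]
opening: 0.218
grip_force: 0.0
```

Emit:
jog_arm --motion '[[[12,-48,0],0],[[24,-96,0],0],[[36,-144,0],0],[[48,-192,0],0],[[60,-240,0],0]]'

```text
t: 2.6
eef_pos: [479.7, 49.0, 239.9]
tcp_rot: [3.141, -0.001, -0.0]
ft_force: [0.5, -0.9, 0.2]
opening: 0.005
grip_force: 0.0
```

Emit:
jog_arm --motion '[[[7,-31,10],0],[[7,-31,50],0],[[7,-31,90],0],[[7,-31,119],0],[[7,-31,119],0]]'

```text
t: 3.1
eef_pos: [485.2, 77.9, 118.0]
tcp_rot: [3.141, 0.005, -0.0]
ft_force: [-0.3, -0.4, 0.0]
opening: 0.006
grip_force: 0.0
```

Run:
```python
from h import *
s=state();print(s["eef_pos"],s["ft_force"])
a=[]
for n,(r0,r1,c0,c1) in (("top",(120,270,150,300)),("side",(140,260,190,310))):
    p=read_camera(n);a.append(cv2.resize(p["img"][r0:r1,c0:c1],(400,400),interpolation=2))
cv2.imwrite("pics/pre.png",np.hstack(a))
```

```text
[485.23965905  77.91630359 118.02629567] [-0.30960424 -0.44221651  0.0384046 ]
```

View pics/pre.png

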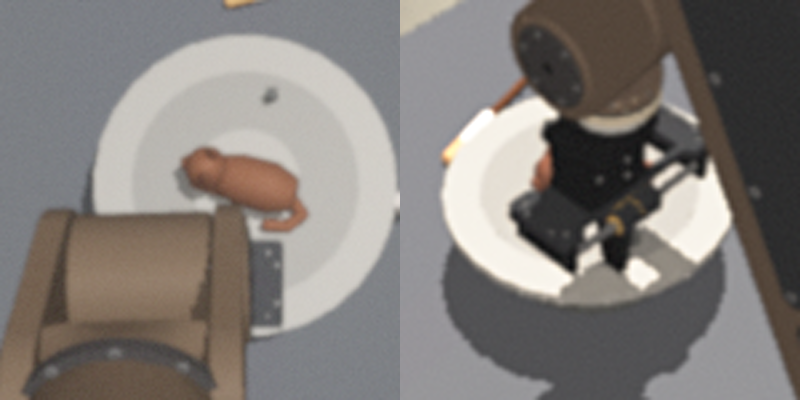

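Emit:
jog_arm --motion '[[[0,8,0],0],[[0,22,0],0],[[0,42,0],0],[[0,63,0],0],[[0,63,-25],0]]'

```text
t: 3.7
eef_pos: [485.7, 12.1, 145.0]
tcp_rot: [3.142, 0.003, -0.003]
ft_force: [-0.6, -0.6, 0.1]
opening: 0.003
grip_force: 0.0
```

Emit:
jog_arm --motion '[[[0,0,-30],0]]'

```text
t: 3.8
eef_pos: [486.1, 13.2, 176.6]
tcp_rot: [3.142, 0.001, -0.002]
ft_force: [0.1, 0.6, -0.4]
opening: 0.006
grip_force: 0.0
```

```bash
cat >> h.py <<'E'
HUB=np.array([576.,20.]); POST=-1.632
def pol(p,R=150,n=1):
    # top-view rectified patch at z=120 plane (cat) about hub
    pass
def brown(p,z=125):
    # visible brown (clay) pixels within 65 mm of axis
    im=p["img"].astype(int); B,G,Rr=im[...,0],im[...,1],im[...,2]
    v,u=np.nonzero((Rr-B>35)&(Rr>80))
    P=np.array([onz(p,a,b,z)[:2] for a,b in zip(u,v) if abs(a-241)<60 and abs(b-189)<60])
    P=P-HUB; return P[np.hypot(*P.T)<75]
def pins(p):
    # dark pin blobs on the wheel, at r ~85
    g=cv2.cvtColor(p["img"],cv2.COLOR_BGR2GRAY); out=[]
    n,l,st,c=cv2.connectedComponentsWithStats((g<135).astype(np.uint8))
    for i in range(1,n):
        if 3<=st[i,4]<=60:
            X=onz(p,*c[i],100)[:2]-HUB; r=np.hypot(*X)
            if 70<r<100: out.append((round(float(np.arctan2(X[1],X[0])),3),round(float(r),1),int(st[i,4])))
    return out
E
python3 - <<'E'
from h import *
s=state();print(s["t"],s["eef_pos"],s["ft_force"])
a=[]
for i in range(4):
    t=state()["t"];p=read_camera("top");print(t,pins(p),len(brown(p)));a.append(p["img"][120:270,150:300])
cv2.imwrite("pics/s1.png",np.hstack([cv2.resize(a[i],(400,400),interpolation=2) for i in (0,3)]))
E
```

```text
3.8 [486.08547675  13.18124569 176.57859975] [ 0.08227153  0.61527713 -0.38060073]
3.8 [(0.793, 85.5, 16)] 1208
3.85 [(0.923, 84.8, 14)] 1227
3.9 [(1.054, 85.2, 17)] 1181
3.95 [(1.183, 84.7, 13)] 1172
```

View pics/s1.png

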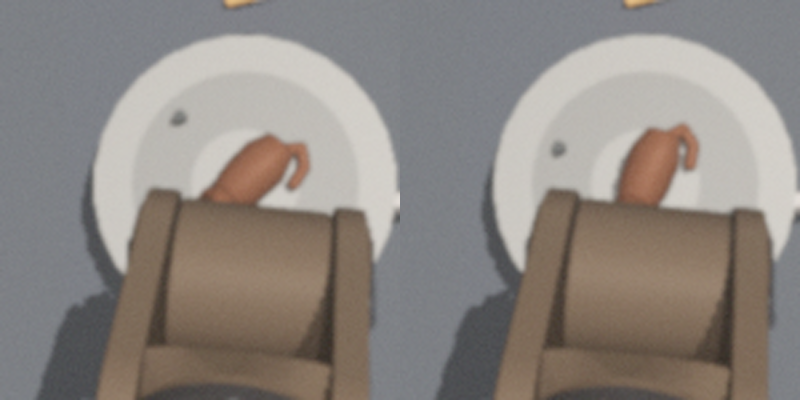

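Emit:
jog_arm --motion '[[[-14,-1,0],0],[[-28,-3,10],0],[[-28,-3,30],0],[[-28,-3,40],0],[[-28,-3,40],0]]'

```text
t: 4.5
eef_pos: [457.9, 17.7, 134.3]
tcp_rot: [-3.141, 0.003, -0.0]
ft_force: [-0.2, -1.2, 0.3]
opening: 0.005
grip_force: 0.0
```

Emit:
jog_arm --motion '[[[0,0,0],0],[[0,0,0],0],[[0,0,0],0],[[0,0,0],0],[[0,0,0],0]]'

```text
t: 5.0
eef_pos: [458.6, 17.9, 135.8]
tcp_rot: [3.141, -0.0, -0.0]
ft_force: [0.1, -0.0, -0.3]
opening: 0.003
grip_force: 0.0
```

Emit:
jog_arm --motion '[[[0,0,0],0],[[0,0,0],0],[[0,0,0],0],[[0,0,0],0],[[0,0,0],0]]'

```text
t: 5.5
eef_pos: [458.5, 17.9, 135.6]
tcp_rot: [3.142, 0.0, -0.0]
ft_force: [-0.1, 0.3, 1.5]
opening: 0.004
grip_force: 0.0
```

```bash
cat > m.py <<'E'
from h import *
import sys
s=state();print(s["eef_pos"],s["ft_force"])
for i in range(int(sys.argv[1])):
    t=state()["t"];p=read_camera("top");print(round(t,2),pins(p),len(brown(p)))
cv2.imwrite("pics/last.png",cv2.resize(p["img"][120:270,150:300],(400,400),interpolation=2))
E
python3 m.py 4
```

```text
[458.46266233  17.86756679 135.57380243] [-0.05152497  0.29333116  1.54104612]
5.5 [(-1.348, 82.6, 12), (1.784, 84.6, 13)] 731
5.55 [(-1.234, 82.9, 14), (1.891, 84.5, 15)] 728
5.6 [(-1.135, 83.3, 14), (1.994, 85.2, 15)] 723
5.65 [(-1.03, 83.2, 13), (2.107, 84.8, 14)] 718
```

Emit:
jog_arm --motion '[[[0,0,5],0],[[0,0,10],0],[[0,0,14],0],[[0,0,14],0],[[0,0,14],0]]'

```text
t: 6.2
eef_pos: [458.4, 17.9, 121.4]
tcp_rot: [3.142, 0.0, -0.0]
ft_force: [1.6, -0.4, 0.5]
opening: 0.006
grip_force: 0.0
```

Emit:
jog_arm --motion '[[[0,0,0],0],[[0,0,0],0],[[0,0,0],0],[[0,0,0],0],[[0,0,0],0]]'

```text
t: 6.7
eef_pos: [458.5, 17.9, 121.7]
tcp_rot: [3.141, -0.0, -0.0]
ft_force: [-0.5, -0.5, 0.5]
opening: 0.006
grip_force: 0.0
```

Emit:
jog_arm --motion '[[[0,0,0],0],[[0,0,0],0],[[0,0,0],0],[[0,0,0],0],[[0,0,0],0]]'

```text
t: 7.2
eef_pos: [458.5, 17.9, 121.6]
tcp_rot: [3.141, 0.0, -0.0]
ft_force: [-0.3, 0.2, 0.6]
opening: 0.005
grip_force: 0.0
```

```bash
python3 m.py 3
```

```text
[458.45566777  17.87490038 121.58446073] [-0.33217079  0.22573818  0.6440067 ]
7.2 [(-1.263, 82.6, 13), (1.855, 85.3, 13)] 715
7.25 [(-1.18, 83.1, 12), (1.942, 85.3, 15)] 714
7.3 [(-1.1, 82.8, 14), (2.029, 84.7, 13)] 717
```

Emit:
jog_arm --motion '[[[0,0,0],0],[[0,0,0],0],[[0,0,0],0],[[0,0,0],0],[[0,0,0],0]]'

```text
t: 7.85
eef_pos: [458.5, 17.9, 121.6]
tcp_rot: [3.141, -0.0, -0.0]
ft_force: [-0.2, 1.3, 0.5]
opening: 0.003
grip_force: 0.0
```

Emit:
jog_arm --motion '[[[0,0,0],0],[[0,0,0],0],[[0,0,0],0],[[0,0,0],0],[[0,0,0],0]]'

```text
t: 8.35
eef_pos: [458.5, 17.9, 121.6]
tcp_rot: [3.141, 0.0, -0.0]
ft_force: [0.5, 0.4, -0.2]
opening: 0.007
grip_force: 0.0
```

Emit:
jog_arm --motion '[[[0,0,0],0],[[0,0,0],0],[[0,0,0],0],[[0,0,0],0],[[0,0,0],0]]'

```text
t: 8.85
eef_pos: [458.5, 17.9, 121.6]
tcp_rot: [3.142, -0.0, -0.0]
ft_force: [-0.4, -0.2, -0.5]
opening: 0.004
grip_force: 0.0
```

```bash
python3 m.py 3
```

```text
[458.48222783  17.87709155 121.61903211] [-0.42250854 -0.20482352 -0.45185389]
8.85 [(1.114, 85.2, 18), (-2.029, 82.8, 10)] 733
8.9 [(1.165, 84.6, 15), (-1.982, 82.9, 13)] 727
8.95 [(1.238, 85.0, 16), (-1.912, 82.5, 12)] 729
```

```bash
cat > fit.py <<'E'
import numpy as np
from scipy.optimize import least_squares
D=[(3.8,.793),(3.85,.923),(3.9,1.054),(3.95,1.183),(5.5,4.931),(5.55,5.041),(5.6,5.142),(5.65,5.251),(7.2,8.129),(7.25,8.214),(7.3,8.297),(8.85,10.539),(8.9,10.59),(8.95,10.662)]
D+=[tuple(map(float,x.split(','))) for x in __import__('sys').argv[1:]]
D=np.array(D);D[0:4,1]+=0
def th(x,t):
    a,b,w,o=x;T=t-7;return o+(w+a/b)*(1-np.exp(-b*T))/b-a/b*T
f=least_squares(lambda x:th(x,D[:,0])-D[:,1],[.075,.075,1.7,7.8]);print(f.x,f.fun.round(3))
tt=np.arange(8.9,25,.05);q=th(f.x,tt);w=np.gradient(q,tt)
i=w>0;print("stop",tt[i][-1],q[i][-1]);
for T in(9.363,15.646):
    if q.max()>T:j=np.argmax(q>T);print(T,tt[j],w[j])
j=np.argmax(w<.63);print("w<.63 at",tt[j])
E
python3 fit.py
```

```text
[0.00865455 0.14848853 1.69960172 7.79750059] [-0.01  -0.002  0.004  0.011  0.    -0.003  0.002 -0.003  0.003  0.
 -0.001 -0.006  0.007 -0.002]
stop 24.95000000000023 17.76617789254698
9.363 8.9 1.2625635443469283
15.646 15.20000000000009 0.4619454081637855
w<.63 at 13.350000000000064
```

Emit:
jog_arm --motion '[[[0,0,2],0],[[0,0,4],0],[[0,0,4],0],[[0,0,4],0],[[0,0,4],0]]'

```text
t: 9.5
eef_pos: [458.5, 17.9, 117.6]
tcp_rot: [3.142, -0.0, -0.0]
ft_force: [-0.9, 1.1, 0.5]
opening: 0.004
grip_force: 0.0
```

Emit:
jog_arm --motion '[[[0,0,0],0],[[0,0,0],0],[[0,0,0],0],[[0,0,0],0],[[0,0,0],0]]'

```text
t: 10.0
eef_pos: [458.4, 17.9, 117.6]
tcp_rot: [3.142, 0.0, -0.0]
ft_force: [0.7, -0.6, -1.4]
opening: 0.002
grip_force: 0.0
```

Emit:
jog_arm --motion '[[[0,0,0],0],[[0,0,0],0],[[0,0,0],0],[[0,0,0],0],[[0,0,0],0]]'

```text
t: 10.5
eef_pos: [458.5, 17.9, 117.6]
tcp_rot: [3.142, -0.0, -0.0]
ft_force: [-1.2, -0.9, 0.5]
opening: 0.006
grip_force: 0.0
```

Emit:
jog_arm --motion '[[[0,0,0],0],[[0,0,0],0],[[0,0,0],0],[[0,0,0],0],[[0,0,0],0]]'

```text
t: 11.0
eef_pos: [458.5, 17.9, 117.6]
tcp_rot: [3.142, 0.0, -0.0]
ft_force: [-0.4, -0.2, 0.3]
opening: 0.002
grip_force: 0.0
```

Emit:
jog_arm --motion '[[[0,0,0],0],[[0,0,0],0],[[0,0,0],0],[[0,0,0],0],[[0,0,0],0]]'

```text
t: 11.5
eef_pos: [458.5, 17.9, 117.6]
tcp_rot: [3.141, -0.0, -0.0]
ft_force: [-0.4, -0.0, 0.1]
opening: 0.008
grip_force: 0.0
```

Emit:
jog_arm --motion '[[[0,0,0],0],[[0,0,0],0],[[0,0,0],0],[[0,0,0],0],[[0,0,0],0]]'

```text
t: 12.0
eef_pos: [458.5, 17.9, 117.6]
tcp_rot: [3.141, -0.0, -0.0]
ft_force: [0.1, 1.1, 0.0]
opening: 0.002
grip_force: 0.0
```

Emit:
jog_arm --motion '[[[0,0,0],0],[[0,0,0],0],[[0,0,0],0],[[0,0,0],0],[[0,0,0],0]]'

```text
t: 12.5
eef_pos: [458.5, 17.9, 117.6]
tcp_rot: [3.142, 0.0, -0.0]
ft_force: [-0.0, -1.1, -0.2]
opening: 0.006
grip_force: 0.0
```

```bash
python3 m.py 3
```

```text
[458.45999555  17.87697967 117.60308423] [-0.03666977 -1.06180211 -0.1581617 ]
12.5 [(1.225, 85.1, 16), (-1.912, 82.5, 12)] 719
12.55 [(1.26, 85.2, 15), (-1.885, 81.3, 13)] 718
12.6 [(1.287, 84.8, 14), (-1.861, 82.9, 12)] 714
```

Emit:
jog_arm --motion '[[[0,0,0],0],[[0,0,0],0],[[0,0,0],0],[[0,0,0],0],[[0,0,0],0]]'

```text
t: 13.15
eef_pos: [458.5, 17.9, 117.6]
tcp_rot: [3.142, 0.0, -0.0]
ft_force: [-0.3, 0.3, -0.9]
opening: 0.004
grip_force: 0.0
```

```bash
python3 m.py 3
```

```text
[458.45203803  17.87172176 117.59161692] [-0.26954267  0.26422958 -0.85591774]
13.15 [(1.579, 84.9, 17), (-1.558, 82.5, 11)] 723
13.2 [(-1.528, 83.0, 12), (1.607, 85.2, 18)] 718
13.25 [(-1.503, 82.7, 12), (1.624, 85.0, 14)] 722
```

```bash
python3 fit.py 12.5,13.793 12.55,13.824 12.6,13.85 13.15,14.146 13.2,14.174 13.25,14.195
```

```text
[0.0856465  0.10864887 1.70558951 7.8066359 ] [-0.007 -0.001  0.004  0.01  -0.005 -0.008 -0.003 -0.006  0.013  0.011
  0.009 -0.011  0.    -0.01   0.004  0.002  0.004 -0.001 -0.004 -0.001]
stop 17.600000000000122 15.148586209562152
9.363 8.9 1.2349333600431758
w<.63 at 12.200000000000047
```

Emit:
jog_arm --motion '[[[3,-3,-22],0.14],[[28,-25,-32],0.28],[[60,-52,-32],0.42],[[92,-78,-32],0.56],[[108,-92,-32],0.7]]'

```text
t: 13.8
eef_pos: [568.5, 111.6, 149.7]
tcp_rot: [-3.141, -0.001, -0.705]
ft_force: [-0.1, 0.2, -0.4]
opening: 0.001
grip_force: 0.0
```

```bash
python3 m.py 1
```

```text
[568.49683633 111.63432905 149.68339445] [-0.14462907  0.20089297 -0.3594523 ]
13.8 [(-1.261, 82.9, 12)] 872
```

View pics/last.png

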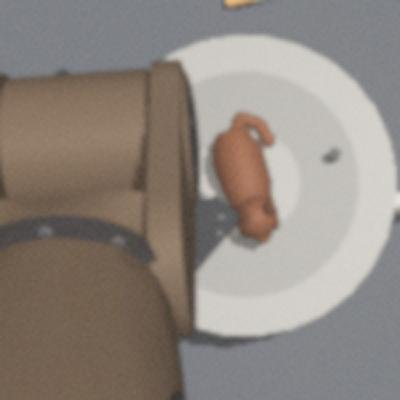

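Emit:
jog_arm --motion '[[[-10,-6,10],0],[[-19,-8,22],0],[[-19,-8,30],0]]'

```text
t: 14.15
eef_pos: [555.0, 128.6, 118.3]
tcp_rot: [3.14, 0.002, -0.696]
ft_force: [0.4, -0.2, -0.1]
opening: 0.004
grip_force: 0.0
```

```bash
python3 m.py 1
```

```text
[555.04093891 128.58483768 118.31049219] [ 0.35844961 -0.20051238 -0.11325988]
14.15 [(-1.132, 82.4, 11)] 724
```

Emit:
jog_arm --motion '[[[0,12,0],0],[[0,32,0],0],[[0,56,0],0],[[0,82,0],0],[[0,82,-25],0]]'

```text
t: 14.7
eef_pos: [500.9, 63.0, 143.2]
tcp_rot: [3.138, 0.004, -0.701]
ft_force: [0.1, 1.4, 0.4]
opening: 0.003
grip_force: 0.0
```

Emit:
jog_arm --motion '[[[0,0,-30],0]]'

```text
t: 14.8
eef_pos: [502.9, 63.9, 175.0]
tcp_rot: [3.14, 0.001, -0.701]
ft_force: [0.0, -0.4, 0.1]
opening: 0.001
grip_force: 0.0
```

```bash
python3 m.py 4
```

```text
[502.9118424   63.94533404 175.01332213] [ 0.04043602 -0.41400717  0.09976339]
14.8 [(0.279, 85.1, 16)] 995
14.85 [(0.443, 84.8, 15)] 1028
14.9 [(0.592, 85.0, 16), (-2.568, 83.3, 11)] 1031
14.95 [(0.748, 84.9, 15), (-2.411, 82.3, 13)] 927
```

Emit:
jog_arm --motion '[[[-2,20,0],0],[[-4,45,0],0],[[-6,62,10],0],[[-6,62,28],0],[[-6,62,38],0]]'

```text
t: 15.5
eef_pos: [458.6, 21.5, 135.2]
tcp_rot: [3.14, 0.002, -0.701]
ft_force: [-0.1, 0.6, -0.3]
opening: 0.005
grip_force: 0.0
```

Emit:
jog_arm --motion '[[[0,0,8],0],[[0,0,14],0],[[0,0,16],0],[[0,0,16],0],[[0,0,16],0]]'

```text
t: 16.0
eef_pos: [459.9, 22.1, 120.8]
tcp_rot: [-3.141, -0.0, -0.7]
ft_force: [-0.5, -0.7, 0.5]
opening: 0.004
grip_force: 0.0
```

```bash
python3 m.py 3
```

```text
[459.91607551  22.07311646 120.83838288] [-0.54015509 -0.70555395  0.48990129]
16.0 [(0.651, 85.4, 19)] 723
16.05 [(0.785, 85.0, 16), (-2.388, 83.1, 10)] 718
16.1 [(0.913, 84.4, 17), (-2.231, 83.2, 12)] 719
```

Emit:
jog_arm --motion '[[[0,0,2],0],[[0,0,3.5],0],[[0,0,4],0],[[0,0,4],0],[[0,0,4],0]]'

```text
t: 16.65
eef_pos: [459.7, 22.0, 116.6]
tcp_rot: [3.141, -0.0, -0.7]
ft_force: [-1.8, -0.1, -0.2]
opening: 0.006
grip_force: 0.0
```

Emit:
jog_arm --motion '[[[0,0,0],0],[[0,0,0],0],[[0,0,0],0],[[0,0,0],0],[[0,0,0],0]]'

```text
t: 17.15
eef_pos: [459.7, 21.9, 116.6]
tcp_rot: [3.142, -0.0, -0.7]
ft_force: [-0.8, 0.2, -0.2]
opening: 0.004
grip_force: 0.0
```

Emit:
jog_arm --motion '[[[0,0,0],0],[[0,0,0],0],[[0,0,0],0],[[0,0,0],0],[[0,0,0],0]]'

```text
t: 17.65
eef_pos: [459.7, 21.9, 116.6]
tcp_rot: [3.142, -0.0, -0.7]
ft_force: [-0.6, -0.2, 0.2]
opening: 0.007
grip_force: 0.0
```

```bash
python3 m.py 3
```

```text
[459.72351799  21.94254413 116.61618199] [-0.56096474 -0.24784961  0.1535125 ]
17.65 [(1.451, 85.3, 13), (-1.679, 82.9, 11)] 726
17.7 [(1.561, 85.3, 14), (-1.577, 83.3, 10)] 730
17.75 [(-1.472, 83.0, 11), (1.652, 84.7, 13)] 721
```

Emit:
jog_arm --motion '[[[0,0,0],0],[[0,0,0],0],[[0,0,0],0],[[0,0,0],0],[[0,0,0],0]]'

```text
t: 18.3
eef_pos: [459.7, 22.0, 116.6]
tcp_rot: [3.142, -0.0, -0.7]
ft_force: [-0.1, 0.7, 0.7]
opening: 0.003
grip_force: 0.0
```

Emit:
jog_arm --motion '[[[0,0,0],0],[[0,0,0],0],[[0,0,0],0],[[0,0,0],0],[[0,0,0],0]]'

```text
t: 18.8
eef_pos: [459.7, 22.0, 116.6]
tcp_rot: [3.142, -0.0, -0.7]
ft_force: [-1.2, -0.2, -0.2]
opening: 0.006
grip_force: 0.0
```

```bash
python3 m.py 3
```

```text
[459.71587442  21.97375445 116.59494345] [-1.15187887 -0.20495189 -0.2412727 ]
18.8 [(0.558, 85.1, 18)] 720
18.85 [(0.65, 85.7, 18)] 725
18.9 [(0.728, 84.7, 17)] 716
```

```bash
cat > fit2.py <<'E'
import numpy as np
from scipy.optimize import least_squares
D=[(14.8,3.420),(14.85,3.585),(14.9,3.725),(14.95,3.881),(16.0,6.934),(16.05,7.068),(16.1,7.196),(17.65,10.887+.005),(17.7,10.995),(17.75,11.094),(18.8,13.124),(18.85,13.216),(18.9,13.294)]
D+=[tuple(map(float,x.split(','))) for x in __import__('sys').argv[1:]]
D=np.array(D)
def th(x,t):
    a,b,w,o=x;T=t-17;return o+(w+a/b)*(1-np.exp(-b*T))/b-a/b*T
f=least_squares(lambda x:np.r_[th(x,D[:,0])-D[:,1],(x[0]-.085)*.5,(x[1]-.105)*.5],[.08,.1,2.1,9]);print(f.x,f.fun.round(3))
tt=np.arange(18.,40,.01);q=th(f.x,tt);w=np.gradient(q,tt)
i=w>0;print("stop",tt[i][-1],q[i][-1]);
for T in(15.4,15.646,21.929):
    if q.max()>T:j=np.argmax(q>T);print(T,tt[j],w[j])
E
python3 fit2.py
```

```text
[0.0881018  0.10811285 2.3327987  9.44156698] [-0.004 -0.01   0.007  0.007 -0.002 -0.002  0.004 -0.004 -0.002  0.004
 -0.001 -0.004  0.006  0.002  0.002]
stop 29.490000000001796 20.833091591547262
15.4 20.24000000000035 1.4026109783490028
15.646 20.42000000000038 1.3598745861432917
```

Emit:
jog_arm --motion '[[[0,0,0.4],0],[[0,0,0.8],0],[[0,0,0.8],0],[[0,0,0.8],0],[[0,0,0.8],0]]'

```text
t: 19.45
eef_pos: [459.7, 22.0, 115.8]
tcp_rot: [3.142, -0.0, -0.7]
ft_force: [0.5, -0.2, -0.5]
opening: 0.003
grip_force: 0.0
```

Emit:
jog_arm --motion '[[[0,0,0],0],[[0,0,0],0],[[0,0,0],0],[[0,0,0],0]]'

```text
t: 19.85
eef_pos: [459.8, 22.0, 115.8]
tcp_rot: [3.142, -0.0, -0.7]
ft_force: [0.3, -0.1, -0.2]
opening: 0.007
grip_force: 0.0
```

```bash
python3 m.py 3
```

```text
[459.75245157  21.95042705 115.82907579] [ 0.26394765 -0.08959517 -0.17642238]
19.85 [(-0.868, 82.8, 15)] 724
19.9 [(-0.791, 84.2, 13)] 721
19.95 [(-0.711, 83.7, 15)] 711
```

```bash
python3 m.py 1
```

```text
[459.73524572  21.97023626 115.80038813] [ 0.18186239 -0.19689475  0.60690242]
20.0 [(-0.645, 83.4, 13)] 714
```

Emit:
jog_arm --motion '[[[0,0,0],0],[[0,0,0],0],[[0,0,0],0],[[0,0,2.5],0],[[0,0,2.5],0]]'

```text
t: 20.55
eef_pos: [459.9, 21.9, 115.1]
tcp_rot: [-3.141, -0.002, -0.7]
ft_force: [-8.2, 0.3, 33.9]
opening: 0.004
grip_force: 16.9
```

```bash
python3 m.py 2
```

```text
[459.89649157  21.9386676  115.12416204] [-8.15374019  0.32821223 33.88855756]
20.55 [(-0.1, 84.4, 13)] 724
20.6 [(-0.1, 84.4, 13)] 726
```

Emit:
jog_arm --motion '[[[0,0,-1],0],[[0,0,-6],0],[[0,0,-25],0],[[0,0,-60],0],[[0,0,-100],0]]'

```text
t: 21.15
eef_pos: [459.2, 22.0, 213.9]
tcp_rot: [3.14, 0.002, -0.7]
ft_force: [0.5, 0.5, -0.5]
opening: 0.008
grip_force: 0.0
```

Emit:
jog_arm --motion '[[[-15,30,0],0],[[-30,65,0],0],[[-45,105,0],0],[[-60,145,0],0],[[-70,180,0],0]]'

```text
t: 21.65
eef_pos: [288.3, -70.6, 213.3]
tcp_rot: [3.141, 0.0, -0.699]
ft_force: [0.3, -1.2, 0.6]
opening: 0.006
grip_force: 0.0
```

Emit:
jog_arm --motion '[[[0,0,0],0],[[0,0,0],0],[[0,0,0],0]]'

```text
t: 21.95
eef_pos: [291.0, -70.5, 213.5]
tcp_rot: [-3.141, -0.001, -0.7]
ft_force: [0.4, -0.1, -0.3]
opening: 0.003
grip_force: 0.0
```

```bash
python3 m.py 2
python3 - <<'E'
from h import *
p=read_camera("top")
for o,z in(("jar",40),("cup",40),("sponge_block",15)):
    for r in cut_out(o,p)[:1]:
        v,u=np.nonzero(r["region"]);print(o,onz(p,u.mean(),v.mean(),z).round())
cv2.imwrite("pics/end.png",p["img"])
E
```

```text
[291.02231807 -70.49302431 213.4542522 ] [ 0.36563866 -0.0657567  -0.25534354]
21.95 [(-0.089, 84.8, 17), (3.021, 84.6, 12)] 715
22.0 [(-0.098, 84.8, 17), (3.015, 84.2, 12)] 707
jar [ 589. -349.   40.]
cup [504. 352.  40.]
sponge_block [ 415. -353.   15.]
```

View pics/end.png

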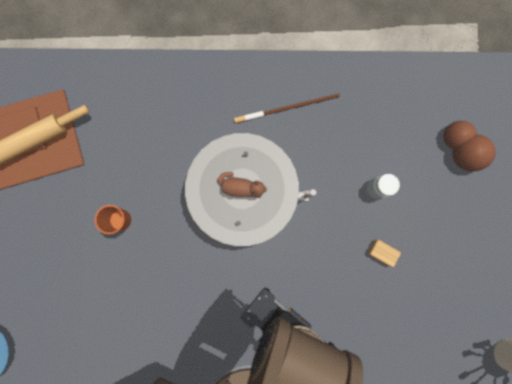

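The wheel is at rest with the cat's nose (265,188) pointing at the post (313,192). The jar, cup and block are where they were, and the hand is clear of the wheel.

```bash
python3 -c "from cell import job_done;print(job_done())"
```

```text
the job is handed in; nothing more can be done
None
```

The job is handed in, but it took two flicks: the first spin would have stopped short of the post, so I pushed the wheel again while it was still turning; it then ran free for about 5.7 s (never below about 1.3 rad/s), was braked in one press, and stopped with the nose within about 0.05 rad (3°) of the post by my measurement, at t ≈ 22 s.

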